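Lock the test stand's floating pin with its hairpin clip

TASK

Lock the pin of the turbine test stand: take the hairpin clip out of its wooden block, feel with its straight leg for the cross hole on top of the pin's free end (the pin floats endways), and slide it down through the hole. Press it gently home, without bending it, until the sprung leg snaps round the shank, then let go; leave everything else on the desk where it is.

Things in the scene. Friction and masses are not known exactly. Their poses are not given: they have to be found in the camera images.
- stand: Fixed turbine test stand: grey base 100x80x10 mm, two dark steel cheeks, aluminium link eye between, steel pin through all. Origin on the desk below the pin's axis, at the outer cheek's face; z up. Pin: 20 mm round, axis along x at z = 70 mm, plain free end pointing to -x (towards the robot), head at +x. Cheeks and eye reach z = 84 mm; the free end juts out over the bare desk.
- flat_mid (a point): Point fixed on the stand at x = -26, y = 0, z = 78 mm of it: on the milled flat (12 mm wide) atop the pin's free end, at the middle of the hole's possible range, not at the hole. The flat runs 22 mm outboard to 21 mm inboard of the hole. A leg lowered beside the hole stops at the flat's height, over it it drops in.
- cross_hole_range (a point): Point fixed on the stand at x = -16, y = 0, z = 78 mm: the inboard limit of the cross hole's centre. The hole is vertical, right through, 8 mm along the pin x 7 mm across, mouth chamfered about 1 mm, y = 0. The pin floats endways, so the hole's centre lies anywhere from x = -16 to x = -36 mm, new each time, NOT reported; feel or look for it. The pin does not turn; about 18 N along x shifts it.
- clip: Steel hairpin clip, 5 mm wire, about 60 g, upright in its block. Origin: centre of its coil (28 mm across, flat sides at x = +-5.5 mm: grip there, closing along x). Legs point to -z in the y-z plane. Straight leg: y = -7 mm, round end at z = -72. Sprung leg on the +y side: bow fitting a 20 mm shank centred at y = -7, z = -42; nip at z = -52; flared end at y = 7.5, z = -66 mm.
- clip_seat (a point): Middle of the bow on the straight leg's line (y = -7, z = -42 mm of the clip). Home: on the pin's axis, 70 mm above the desk, clip's x along the pin either way round. The nip springs over the shank at some 7 to 18 N of downward push, the bow snaps round it, then a hard stop follows within 3 mm. Over 25 N on pin or stand bends the clip.
- clip_tip (a point): Lower, rounded end of the clip's straight leg (y = -7, z = -72 mm of the clip).
- clip_leg (a joint): Spread of the sprung leg about the coil, rad: 0 relaxed, about 0.1 as the nip passes the shank, stop at 0.35; stiffness 2.2 N m/rad, closing torque 0.11 N m at 0.
- block: Fixed wooden block 50 x 60 x 62 mm (x, y, z), origin under its centre, z up. A slot in its top (8 x 21.5 mm, long along y, 55 mm deep) holds the clip's legs, the clip's axes along the block's. The coil's underside stands 3 mm above the block's top, its centre 79 mm above the desk.
- rotor: Bystander, to be left alone: brass turbine rotor, disc 80 across, 60 high, flat on the desk (mm).
- exhaust: Bystander, to be left alone: chromed exhaust pipe, 38 diameter, 160 long, lying on the desk (mm).
- insulator: Bystander, to be left alone: white porcelain insulator, 54 diameter, 62 high, standing (mm).
- draintap: Bystander, to be left alone: steel cylinder drain tap, 60 long, 41 high, lying between the block and the stand (mm).
- screwdriver: Bystander, to be left alone: screwdriver, 170 long, lying (mm).
- oiltin: Bystander, to be left alone: round green tin, 54 diameter, 85 high, standing (mm).
Things that resemble listed ones, but are neither listed nor needed, are in the scene too. What is meant by the stand is not purple or red, and is the smaller of those in its own colour.

How it is judged:
By the outcome, as a careful person would: the job done as asked, in the order asked, and still so for the second after the job is handed in, with the robot touching nothing.
It also fails if it takes over 58 s, if anything falls off the work surface, if the arm or the gripper's body presses on something with over 40 N, if the wrist force passes 120 N, or if a joint passes its speed limit or range.

ROBOT

A 6-joint arm with a two-finger parallel gripper is mounted at the origin on the work surface. World frame = base frame: x ahead of the robot, y to its left, z up, the work surface at z = 0. Lengths are in m, angles in degrees, forces in N, time in s.
With the tool pointing down it reaches from about 0.25 to 0.8 m from the base axis. Payload 3.9 kg.
Tool frame: the origin (TCP) lies between the finger pads; the fingertips stand env.tips_ahead ahead of it and the grasp point (between the pads) lies 2 mm behind it (env.tips_ahead is the distance from the TCP to the fingertips, in m); z points along the fingers, y is the direction in which the jaws open and shut (so a half turn about z gives the same grasp; the last joint's range is limited). The gripper opens to 85 mm and grips with 20 to 120 N. Pads are 22 mm wide; open, the fingers measure 114 mm over their backs; the gripper's body (76 mm by 85 mm) begins 54 mm behind the grasp point. The pads swing forward as they close: fully open they stand 13 mm farther back than shut.
Start: joints at [-63.598, 14.897, -7.913, 67.191, 0, 90], TCP at [0.233, -0.47, 0.248] pointing down, gripper open.
Joint ranges: [-159.42, 159.42], [-47.68, 98.78], [-73.54, 78.23], [-108.79, 121.32], [-90, 84.71], [-180, 180]. Speed limits (degrees/s): [147.25, 147.25, 180, 180, 180, 180].

INTERFACE

Orientations are given as [roll, pitch, yaw] about the fixed x, y, z axes, in that order (R = Rz(yaw) Ry(pitch) Rx(roll)).
In Python, from workcell import env gives the robot as it stands.
- The arm moves only by the tool jog_arm, never from a script. Its argument "steps" is a list of rows, each an object with "gripper": the finger opening in cm, from 0 to 8.54; "linear": the shift along the world's x, y, z in cm, a list of three; "rotation": the turn, a rotation vector about the world's x, y, z in rad, a list of three. In form: [{"gripper": gripper, "linear": [tx, ty, tz], "rotation": [rx, ry, rz]}, ...]. A call has 1 to 12 rows; each row shifts and turns the commanded pose from where the row before left it; what a row does not reach is not made up. A row lasts 1/8 s, in which the tool goes at most 62.5 mm and 10.7 degrees, less where a joint would pass 70% of its speed; a pose out of reach is approached as far as the arm can. A call is refused whole if a number of a shift passes 6.25 or a number of a turn 0.188, either way. A call with a gripper value outside its range is refused whole. The fingers move at their own pace and stop on an object; the grip force is fixed at half the most. Time passes only in rows, so rows that do not move let the fingers close. It gives the time, the measured TCP pose, the force and the opening at its end, in the units of the state.
- env.sense(): the state, without advancing time (a new reading comes with each control period).
- env.get_image(name): name is "scene" or "top" or "wrist"; returns the picture (480x640x3 uint8, red, green, blue); there is no depth.
- env.get_calibration(name): a dict with "camera_matrix" (3x3 intrinsics, pixels), "world_from_camera" (4x4, takes a point from camera to world coordinates). Camera axes: x right, y up, looking along -z (the intrinsics and any distortion apply to the point x, -y, -z); pixel columns grow to the right and rows downward; lengths in m; the calibration is good to about 2 mm. A picture is of the moment at which its call begins: read the wrist's pose just before it. get_calibration takes no time and is no camera call; for the wrist camera it gives the pose at the moment of the call.
- env.hand_in(): hands the job in, once; it reports no verdict.
The state is a dict: "time": time; "q": joint angles; "joint_vel": joint speeds; "effort": joint torques, N m; "tcp_pos": TCP position; "eef_rot": TCP orientation; "contact_force": force on the tool from outside, world axes, zero at the start; "moment": the same for the moment, N m; "finger_gap": finger opening in m.
Only numpy, scipy, OpenCV 4.12 (cv2) and the standard library are available. Lean on these libraries where they do the work, as an engineer would, in place of code of your own. Each camera call takes 0.05 s, during which the arm holds its last target. There are 200 camera calls.

## Working session

There is one attempt and no reset: what is moved stays moved. The work goes in short steps, Python scripts to look and compute and a tool call to move; the robot and the scene stay as the last step left them, time stands still between calls to the robot, and variables do not carry over. Pictures are saved under pics/ and viewed, about 8 in all and at most 12, crops included, and the job is handed in when it is done.

Besides the shell and the picture viewer there is one more tool, called after ">>>" by a JSON object that holds its "fn" and its "kwargs", one argument or row to a line. jog_arm: Moves the arm, as the interface text tells. Its arguments: {"type":"object","properties":{"steps":{"type":"array","items":{"type":"object","properties":{"gripper":{"type":"number"},"linear":{"type":"array","items":{"type":"number"}},"rotation":{"type":"array","items":{"type":"number"}}}}}},"required":["steps"]}

```bash
mkdir -p pics; ls
cat > h.py <<'E'
import numpy as np,cv2
from workcell import env
def cal(n):
    c=env.get_calibration(n); return np.array(c["camera_matrix"]),np.array(c["world_from_camera"]),c
def proj(n,P,kt=None):
    K,T,_=kt or cal(n); p=np.linalg.inv(T)@np.append(P,1); p=K@[p[0],-p[1],-p[2]]; return p[:2]/p[2]
def ray(n,uv,kt=None):
    K,T,_=kt or cal(n); d=np.linalg.inv(K)@[uv[0],uv[1],1]; return T[:3,3],T[:3,:3]@[d[0],-d[1],-d[2]]
def onz(n,uv,z,kt=None):
    o,d=ray(n,uv,kt); return o+d*(z-o[2])/d[2]
def shot(n,f):
    kt=cal(n); im=env.get_image(n); cv2.imwrite(f"pics/{f}.png",im[:,:,::-1]); np.savez(f"pics/{f}.npz",K=kt[0],T=kt[1]); return im,kt
def load(f):
    d=np.load(f"pics/{f}.npz"); return (d["K"],d["T"],None)
E
python3 - <<'E'
from h import *
s=env.sense(); print(s["time"],s["tcp_pos"],s["eef_rot"],s["contact_force"],s["finger_gap"],env.tips_ahead)
a,k1=shot("scene","s1"); b,k2=shot("top","t1")
for k in(k1,k2): print(k[2].keys(),k[0].round(1).tolist(),k[1].round(3).tolist())
E
```

```text
pics
0.0 [ 0.23315879 -0.4696759   0.24747632] [-1.79890393e+02  1.04151299e-03  2.64004705e+01] [ 1.02041015  0.58131706 -0.66172229] 0.08561901719568203 0.017
dict_keys(['camera_matrix', 'world_from_camera']) [[439.5, 0.0, 315.3], [0.0, 439.5, 249.1], [0.0, 0.0, 1.0]] [[0.829, -0.337, 0.446, 0.894], [0.56, 0.488, -0.67, -0.546], [0.008, 0.805, 0.593, 0.696], [0.0, 0.0, 0.0, 1.0]]
dict_keys(['camera_matrix', 'world_from_camera']) [[586.0, 0.0, 317.0], [0.0, 586.0, 247.2], [0.0, 0.0, 1.0]] [[-0.023, 0.985, -0.169, 0.179], [-1.0, -0.025, -0.005, 0.126], [-0.009, 0.169, 0.986, 1.605], [0.0, 0.0, 0.0, 1.0]]
```

View pics/t1.png

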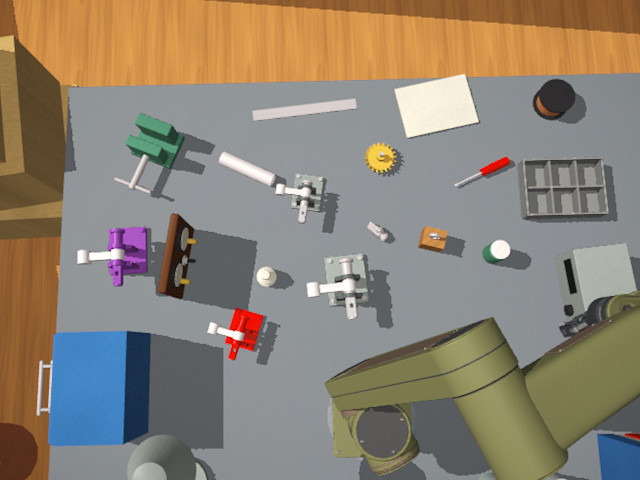

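View pics/s1.png

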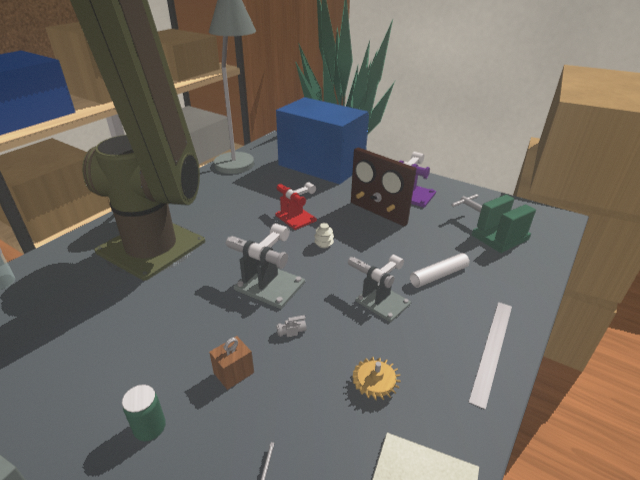

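Run:
```python
import cv2,numpy as np
t=cv2.imread("pics/t1.png");s=cv2.imread("pics/s1.png")
c=lambda im,x,y,w,h:cv2.resize(im[y:y+h,x:x+w],(400,300),interpolation=cv2.INTER_CUBIC)
m=np.vstack([np.hstack([c(t,265,160,80,60),c(t,395,215,64,48)]),np.hstack([c(s,330,245,100,75),c(s,192,325,80,60)])])
cv2.imwrite("pics/m1.png",m)
```

```text
(no output)
```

View pics/m1.png

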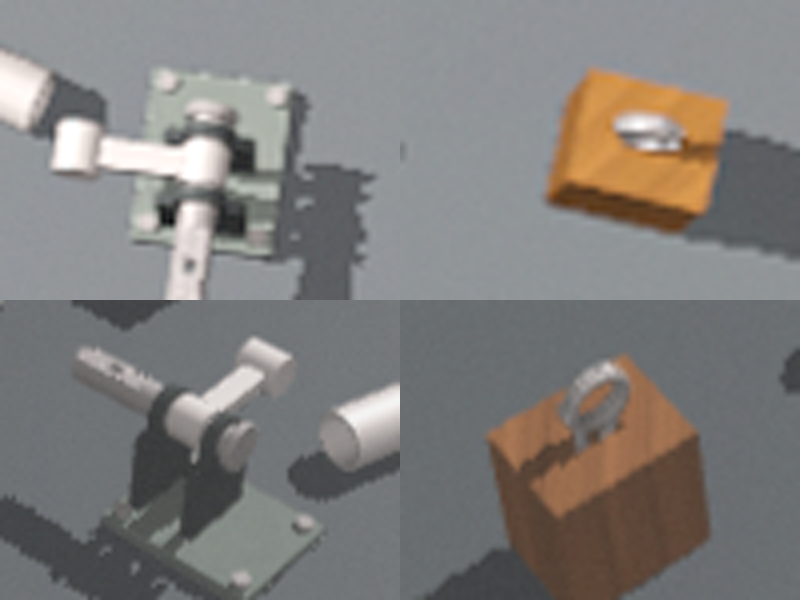

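Run:
```python
from h import *
k=load("t1"); ks=load("s1")
print("coil",onz("top",(435,235.8),.079,k), "scene", onz("scene",(192+(598-400)/5,325+95/5),.079,ks))
bt=[(590,70),(728,102),(710,213),(553,190)]
c=[onz("top",(395+(x-400)/6.25,215+y/6.25),.062,k)[:2] for x,y in bt]; print("block",np.round(c,4),np.mean(c,0))
m=lambda x,y:(265+x/5,160+y/5)
print("hole top",onz("top",m(188,265),.078,k),"scene",onz("scene",(359.5,262),.078,ks))
a=onz("top",m(183,300),.08,k);b=onz("top",m(208,110),.08,k);print("pin",a,b,np.degrees(np.arctan2(*(b-a)[[1,0]])))
B=[onz("top",m(*p),.01,k)[:2] for p in((152,68),(300,90),(275,258),(132,240))];print("base",np.round(B,4))
# scene pin end
print(onz("scene",(330+82/4,245+52/4),.078,ks))
K,T,_=cal("wrist");s=env.sense();print(T.round(3),K[0],s["tcp_pos"])
```

```text
coil [ 0.46388848 -0.18018738  0.079     ] scene [ 0.46712367 -0.17763125  0.079     ]
block [[ 0.4939 -0.1594]
 [ 0.4784 -0.2177]
 [ 0.4304 -0.2071]
 [ 0.442  -0.1408]] [ 0.46120348 -0.18121553]
hole top [0.53486482 0.1690389  0.078     ] scene [0.53934273 0.16914054 0.078     ]
pin [0.51536759 0.17201186 0.08      ] [0.61965829 0.15656655 0.08      ] -8.424194445632232
base [[0.6652 0.1891]
 [0.6502 0.1059]
 [0.5535 0.1223]
 [0.5658 0.202 ]]
[0.51481675 0.17041586 0.078     ]
[[ 0.445  0.864  0.234  0.293]
 [-0.895  0.43   0.115 -0.441]
 [-0.002 -0.261  0.965  0.373]
 [ 0.     0.     0.     1.   ]] [355.03893852   0.         322.80441811] [ 0.23319868 -0.4697022   0.2475266 ]
```

>>> {"fn": "jog_arm", "kwargs": {
  "steps": [
    {"gripper": 8.5,"linear": [1.9,2.4,-0.4],"rotation": [0,0,0.0735]},
    {"gripper": 8.5,"linear": [1.9,2.4,-0.4],"rotation": [0,0,0.0735]},
    {"gripper": 8.5,"linear": [1.9,2.4,-0.4],"rotation": [0,0,0.0735]},
    {"gripper": 8.5,"linear": [1.9,2.4,-0.4],"rotation": [0,0,0.0735]},
    {"gripper": 8.5,"linear": [1.9,2.4,-0.4],"rotation": [0,0,0.0735]},
    {"gripper": 8.5,"linear": [1.9,2.4,-0.4],"rotation": [0,0,0.0735]},
    {"gripper": 8.5,"linear": [1.9,2.4,-0.4],"rotation": [0,0,0.0735]},
    {"gripper": 8.5,"linear": [1.9,2.4,-0.4],"rotation": [0,0,0.0735]},
    {"gripper": 8.5,"linear": [1.9,2.4,-0.4],"rotation": [0,0,0.0735]},
    {"gripper": 8.5,"linear": [1.9,2.4,-0.4],"rotation": [0,0,0.0735]},
    {"gripper": 8.5,"linear": [1.9,2.4,-0.4],"rotation": [0,0,0.0735]},
    {"gripper": 6.0,"linear": [1.9,2.4,-0.4],"rotation": [0,0,0.0735]}
  ]
}}

```text
time: 1.6
tcp_pos: [0.4617, -0.1813, 0.1998]
eef_rot: [-180.0, -0.0, 77.1]
contact_force: [-0.6, -0.3, 0.8]
finger_gap: 0.0697
```

Run:
```python
from h import *
s=env.sense(); print(s["time"],s["tcp_pos"],s["eef_rot"],s["q"],env.tips_ahead)
im,k=shot("wrist","w1"); print(k[1].round(3).tolist(),proj("w",[.464,-.18,.079],k))
```

```text
1.6 [ 0.46168754 -0.18127748  0.19980985] [-1.79954082e+02 -4.11659256e-03  7.70747985e+01] [-2.14353435e+01  1.36435945e+01 -1.71176286e+01  5.92847984e+01
 -2.72387191e-03  8.14898574e+01] 0.017
[[0.975, 0.215, 0.058, 0.477], [-0.223, 0.941, 0.254, -0.118], [-0.0, -0.261, 0.965, 0.325], [0.0, 0.0, 0.0, 1.0]] [324.45622011 240.9541015 ]
```

View pics/w1.png

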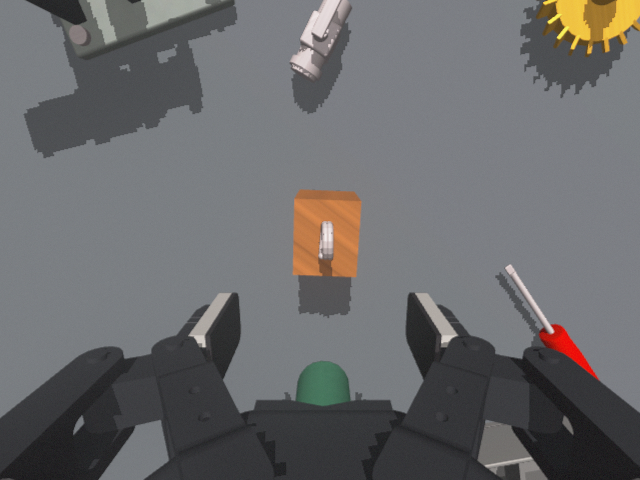

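Run:
```python
from h import *
k=load("w1"); im=cv2.imread("pics/w1.png"); hsv=cv2.cvtColor(im,cv2.COLOR_BGR2HSV)
m=cv2.inRange(hsv,(5,120,165),(20,255,255)); m[:185]=0;m[290:]=0;m[:,:280]=0;m[:,375:]=0
m=cv2.morphologyEx(m,cv2.MORPH_CLOSE,np.ones((5,5)))
c=max(cv2.findContours(m,0,2)[0],key=cv2.contourArea)
P=np.array([onz("w",p[0],.062,k)[:2] for p in c]); r=cv2.minAreaRect((P*1000).astype(np.float32)); print(r)
# coil: pale pixels
g=cv2.inRange(hsv,(0,0,100),(179,60,255)); g[:215]=0;g[265:]=0;g[:,:310]=0;g[:,345:]=0
ys,xs=np.nonzero(g); pts=np.c_[xs,ys]; print(pts.min(0),pts.max(0),pts.mean(0))
for z in(.079,.093): print(onz("w",pts.mean(0),z,k))
a=onz("w",(pts[pts[:,1]<pts[:,1].min()+4]).mean(0),.085,k);b=onz("w",(pts[pts[:,1]>pts[:,1].max()-4]).mean(0),.085,k);print(a,b,np.degrees(np.arctan2(*(a-b)[[1,0]]))-90)
```

```text
((465.2927551269531, -179.49343872070312), (65.94717407226562, 49.40778350830078), 74.87378692626953)
[319 221] [332 259] [326.01046025 240.93096234]
[ 0.46508732 -0.18023089  0.079     ]
[ 0.46577207 -0.17666751  0.093     ]
[ 0.46850851 -0.16625453  0.085     ] [ 0.46264487 -0.19018988  0.085     ] -13.765136367121656
```

>>> {"fn": "jog_arm", "kwargs": {
  "steps": [
    {"gripper": 4.0,"linear": [0.33,0.2,-2.0],"rotation": [0,0,-0.026]},
    {"gripper": 4.0,"linear": [0,0,-3.0],"rotation": [0,0,0]},
    {"gripper": 4.0,"linear": [0,0,-3.0],"rotation": [0,0,0]},
    {"gripper": 3.5,"linear": [0,0,-2.0],"rotation": [0,0,0]},
    {"gripper": 3,"linear": [0,0,-1.5],"rotation": [0,0,0]},
    {"gripper": 2.5,"linear": [0,0,0],"rotation": [0,0,0]},
    {"gripper": 2.0,"linear": [0,0,0],"rotation": [0,0,0]}
  ]
}}

```text
time: 2.52
tcp_pos: [0.465, -0.1804, 0.0857]
eef_rot: [180.0, 0.0, 75.4]
contact_force: [-0.3, -0.5, 0.1]
finger_gap: 0.0197
```

Run:
```python
from h import *
s=env.sense(); print(s["time"],s["tcp_pos"],s["eef_rot"],s["finger_gap"])
im,k=shot("wrist","w2"); c=im[150:480,160:490]; cv2.imwrite("pics/w2c.png",cv2.resize(c,None,fx=1.8,fy=1.8)[:,:,::-1])
```

```text
2.525 [ 0.46496487 -0.18038865  0.08569576] [1.79977845e+02 2.25298064e-03 7.54360945e+01] 0.01971700596604969
```

View pics/w2c.png

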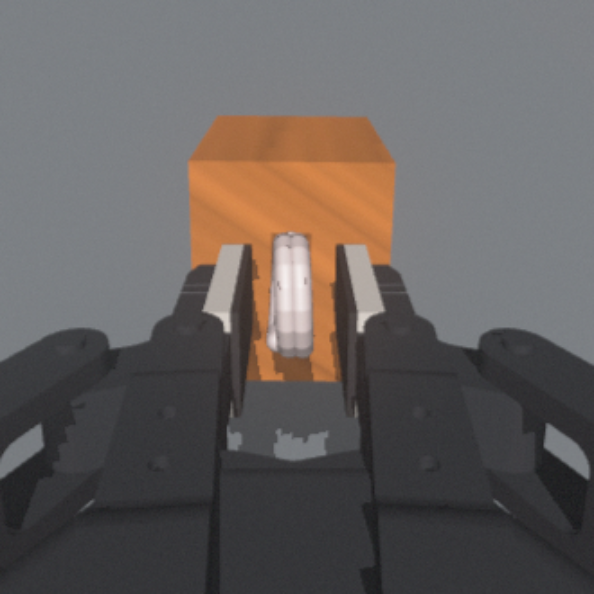

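>>> {"fn": "jog_arm", "kwargs": {
  "steps": [
    {"gripper": 1.2,"linear": [0,0.1,-0.1],"rotation": [0,0,0]},
    {"gripper": 0.5,"linear": [0,0,0],"rotation": [0,0,0]},
    {"gripper": 0.5,"linear": [0,0,0],"rotation": [0,0,0]},
    {"gripper": 0.5,"linear": [0,0,0],"rotation": [0,0,0]}
  ]
}}

```text
time: 3.08
tcp_pos: [0.4649, -0.1792, 0.0847]
eef_rot: [180.0, -0.0, 75.4]
contact_force: [-1.2, 0.5, 5.3]
finger_gap: 0.0095
```

Run:
```python
from h import *
s=env.sense(); print(s["time"],s["tcp_pos"],s["eef_rot"],s["finger_gap"],s["contact_force"],s["moment"])
```

```text
3.075 [ 0.46489584 -0.17920038  0.08474536] [ 1.79969554e+02 -6.45720740e-03  7.54487373e+01] 0.009513357800368216 [-1.15038782  0.51130969  5.31397023] [0.24224143 0.30040627 0.02981966]
```

>>> {"fn": "jog_arm", "kwargs": {
  "steps": [
    {"gripper": 0.5,"linear": [0,0,0.5],"rotation": [0,0,0]},
    {"gripper": 0.5,"linear": [0,0,1.0],"rotation": [0,0,0]},
    {"gripper": 0.5,"linear": [0,0,1.5],"rotation": [0,0,0]},
    {"gripper": 0.5,"linear": [0,0,1.5],"rotation": [0,0,0]},
    {"gripper": 0.5,"linear": [0,0,1.5],"rotation": [0,0,0]},
    {"gripper": 0.5,"linear": [0,0,2.0],"rotation": [0,0,0]},
    {"gripper": 0.5,"linear": [0,0,2.0],"rotation": [0,0,0]},
    {"gripper": 0.5,"linear": [0,0,1.0],"rotation": [0,0,0]},
    {"gripper": 0.5,"linear": [0,0,0],"rotation": [0,0,0]}
  ]
}}

```text
time: 4.2
tcp_pos: [0.4653, -0.1794, 0.195]
eef_rot: [179.9, 0.0, 75.4]
contact_force: [-0.7, -0.4, -1.1]
finger_gap: 0.0099
```

Run:
```python
from h import *
s=env.sense(); print(s["time"],s["tcp_pos"],s["eef_rot"],s["finger_gap"],s["contact_force"],s["moment"])
im,k=shot("wrist","w3"); c=im[200:450,220:420]; 
im2,k2=shot("scene","s3"); p=proj("s",s["tcp_pos"],k2); print(p); u,v=p.astype(int); d=im2[max(v-40,0):v+85,u-50:u+50]
cv2.imwrite("pics/m3.png",np.hstack([cv2.resize(c,(400,500)),cv2.resize(d,(400,500))])[:,:,::-1])
```

```text
4.2 [ 0.46527733 -0.17943938  0.19499754] [1.79903600e+02 1.21678916e-02 7.54470891e+01] 0.009883616524403902 [-0.74111951 -0.40397013 -1.13318857] [-0.01130107  0.00887962  0.01055795]
[222.76276539 297.172312  ]
```

View pics/m3.png

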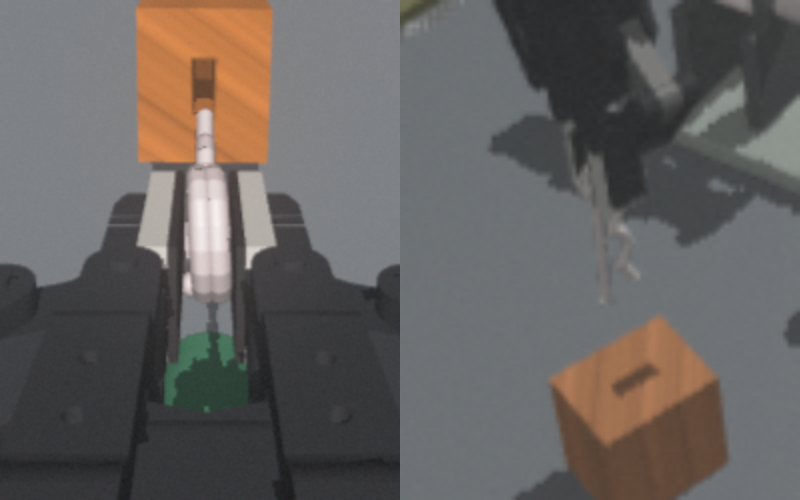

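>>> {"fn": "jog_arm", "kwargs": {
  "steps": [
    {"gripper": 0.5,"linear": [0.72,3.15,0],"rotation": [0,0,0.0096]},
    {"gripper": 0.5,"linear": [0.72,3.15,0],"rotation": [0,0,0.0096]},
    {"gripper": 0.5,"linear": [0.72,3.15,0],"rotation": [0,0,0.0096]},
    {"gripper": 0.5,"linear": [0.72,3.15,0],"rotation": [0,0,0.0096]},
    {"gripper": 0.5,"linear": [0.72,3.15,0],"rotation": [0,0,0.0096]},
    {"gripper": 0.5,"linear": [0.72,3.15,0],"rotation": [0,0,0.0096]},
    {"gripper": 0.5,"linear": [0.72,3.15,0],"rotation": [0,0,0.0096]},
    {"gripper": 0.5,"linear": [0.72,3.15,0],"rotation": [0,0,0.0096]},
    {"gripper": 0.5,"linear": [0.72,3.15,0],"rotation": [0,0,0.0096]},
    {"gripper": 0.5,"linear": [0.72,3.15,0],"rotation": [0,0,0.0096]},
    {"gripper": 0.5,"linear": [0,0,0],"rotation": [0,0,0]}
  ]
}}

```text
time: 5.68
tcp_pos: [0.5367, 0.1375, 0.1931]
eef_rot: [-179.9, 0.0, 81.1]
contact_force: [-0.4, -0.8, -0.0]
finger_gap: 0.0093
```

Run:
```python
from h import *
s=env.sense(); print(s["time"],s["tcp_pos"],s["eef_rot"],s["finger_gap"],s["contact_force"],s["moment"])
im,k=shot("wrist","w4"); print(proj("w",[.536,.169,.078],k))
cv2.imwrite("pics/w4c.png",cv2.resize(im[0:300,160:560],(800,600))[:,:,::-1])
```

```text
5.675 [0.53665989 0.13751478 0.19308245] [-1.79922755e+02  1.40922758e-02  8.11182110e+01] 0.009333963745992773 [-0.39531545 -0.78973572 -0.00146547] [-0.07567331  0.03943434  0.00326764]
[313.652648   201.16812817]
```

View pics/w4c.png

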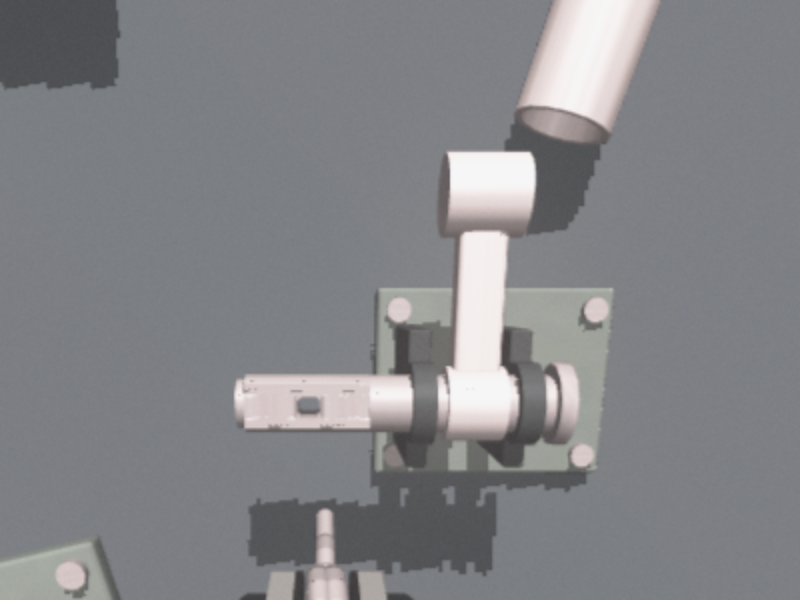

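Run:
```python
from h import *
k4=load("w4"); h=onz("w",(314,202),.078,k4); print("hole",h)
def coil(f,tcp,yaw,rows,u=324):
    k=load(f); K,T,_=k; R=cv2.Rodrigues(np.array([0,0,np.radians(yaw)]))[0]  # clip frame axes
    o=R.T@(T[:3,3]-tcp); a=[]
    for v in rows:
        d=R.T@ray("w",(u,v),k)[1]; a.append(np.arctan2(d[2],d[1]))
    m=np.mean(a); w=abs(a[0]-a[1])/2; D=.014/np.sin(w)
    c=o[1:]+D*np.array([np.cos(m),np.sin(m)]); print(f,"coil rel tcp y,z",c, "y at z=-.0057:",o[1]+(-.0057-o[2])/np.tan(m))
for f,t,y in(("w3",[.46528,-.17944,.195],-14.55),("w4",[.53666,.13751,.19308],-8.9)):
    im=cv2.imread(f"pics/{f}.png"); col=im[:,321:328].mean(1).max(1).round().astype(int); print(list(zip(range(250,370,1),col[250:370].tolist())) if f=="w3" else col[250:370].tolist())
coil("w3",np.array([.46528,-.17944,.195]),-14.55,(282,350))
```

```text
hole [0.53614221 0.16840524 0.078     ]
[(250, 165), (251, 168), (252, 164), (253, 166), (254, 172), (255, 194), (256, 202), (257, 202), (258, 200), (259, 203), (260, 203), (261, 204), (262, 205), (263, 203), (264, 203), (265, 204), (266, 195), (267, 172), (268, 183), (269, 191), (270, 191), (271, 188), (272, 187), (273, 171), (274, 198), (275, 208), (276, 210), (277, 210), (278, 209), (279, 209), (280, 209), (281, 192), (282, 177), (283, 158), (284, 181), (285, 192), (286, 194), (287, 194), (288, 193), (289, 198), (290, 213), (291, 220), (292, 220), (293, 219), (294, 220), (295, 219), (296, 220), (297, 220), (298, 219), (299, 215), (300, 227), (301, 231), (302, 232), (303, 232), (304, 232), (305, 232), (306, 232), (307, 232), (308, 232), (309, 231), (310, 231), (311, 232), (312, 231), (313, 229), (314, 228), (315, 228), (316, 229), (317, 228), (318, 228), (319, 228), (320, 228), (321, 228), (322, 228), (323, 228), (324, 228), (325, 222), (326, 214), (327, 213), (328, 213), (329, 212), (330, 212), (331, 212), (332, 212), (333, 212), (334, 211), (335, 211), (336, 210), (337, 195), (33
[... 355 characters left out ...]
368, 93), (369, 93)]
[96, 89, 90, 88, 114, 162, 178, 182, 182, 182, 182, 182, 182, 184, 185, 186, 175, 153, 163, 171, 175, 175, 175, 178, 191, 198, 200, 201, 201, 201, 201, 184, 169, 150, 176, 185, 186, 185, 185, 190, 207, 214, 215, 215, 214, 214, 214, 214, 214, 218, 225, 227, 228, 228, 228, 228, 228, 228, 228, 227, 228, 219, 199, 220, 224, 224, 224, 225, 224, 225, 224, 224, 224, 224, 217, 216, 209, 208, 208, 208, 207, 207, 207, 208, 207, 207, 205, 187, 173, 169, 170, 171, 171, 171, 170, 166, 144, 127, 124, 125, 123, 119, 127, 128, 130, 129, 130, 130, 130, 129, 130, 130, 130, 129, 129, 129, 129, 129, 129, 130]
w3 coil rel tcp y,z [-0.00241612 -0.01175663] y at z=-.0057: 0.0005909914992238974
```

>>> {"fn": "jog_arm", "kwargs": {
  "steps": [
    {"gripper": 0.5,"linear": [0.05,1.72,0],"rotation": [0,0,0]},
    {"gripper": 0.5,"linear": [0,2.0,-0.5],"rotation": [0,0,0]},
    {"gripper": 0.5,"linear": [0,0,-1.2],"rotation": [0,0,0]},
    {"gripper": 0.5,"linear": [0,0,-1.0],"rotation": [0,0,0]},
    {"gripper": 0.5,"linear": [0,0,0],"rotation": [0,0,0]}
  ]
}}

```text
time: 6.35
tcp_pos: [0.5361, 0.1723, 0.1658]
eef_rot: [-179.8, 0.1, 80.9]
contact_force: [0.2, -0.4, 0.1]
finger_gap: 0.01
```

Run:
```python
from h import *
s=env.sense(); print(s["time"],s["tcp_pos"],s["eef_rot"],s["finger_gap"],s["contact_force"],s["moment"])
im,k=shot("scene","s5"); t=np.array(s["tcp_pos"])+[-.001,-.0063,-.0777]
print("pred tip",t,proj("s",t,k),"hole",proj("s",[.5361,.1684,.078],k))
im2,k2=shot("wrist","w5")
a=cv2.resize(im[215:305,320:400],(480,540),interpolation=cv2.INTER_CUBIC); b=cv2.resize(im2[170:440,240:400],(320,540))
cv2.imwrite("pics/m5.png",np.hstack([a,b])[:,:,::-1])
```

```text
6.35 [0.53608599 0.17227394 0.16579671] [-1.79843972e+02  9.15919736e-02  8.09216979e+01] 0.009960794823152305 [ 0.20949269 -0.43774411  0.09224635] [-0.05507928 -0.02518596  0.02716296]
pred tip [0.53508599 0.16597394 0.08809671] [357.47717911 258.5465068 ] hole [358.10145028 261.66719392]
```

View pics/m5.png

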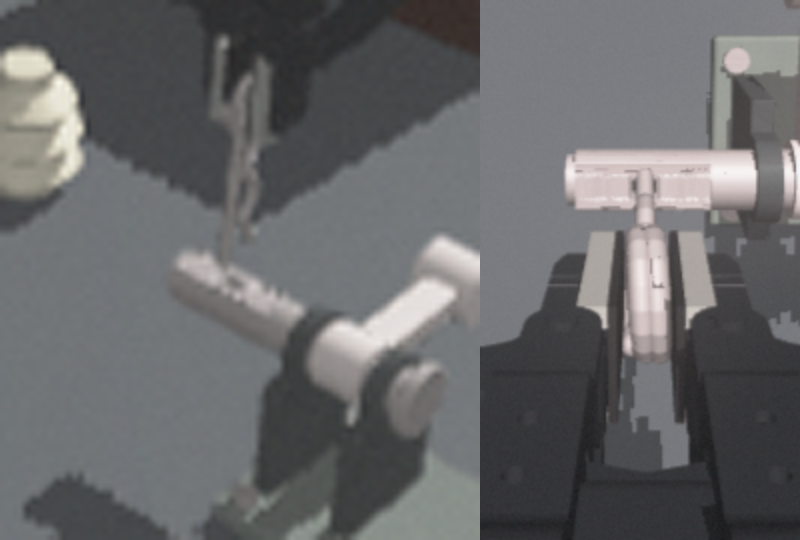

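>>> {"fn": "jog_arm", "kwargs": {
  "steps": [
    {"gripper": 0.5,"linear": [0.07,0.25,0],"rotation": [0,0,0]},
    {"gripper": 0.5,"linear": [0,0,-0.3],"rotation": [0,0,0]},
    {"gripper": 0.5,"linear": [0,0,-0.3],"rotation": [0,0,0]},
    {"gripper": 0.5,"linear": [0,0,0],"rotation": [0,0,0]},
    {"gripper": 0.5,"linear": [0,0,0],"rotation": [0,0,0]}
  ]
}}

```text
time: 7.08
tcp_pos: [0.5379, 0.1754, 0.1613]
eef_rot: [-180.0, 0.0, 80.9]
contact_force: [-0.3, 0.0, -0.4]
finger_gap: 0.0098
```

>>> {"fn": "jog_arm", "kwargs": {
  "steps": [
    {"gripper": 0.5,"linear": [0,0,0],"rotation": [0,0,0]},
    {"gripper": 0.5,"linear": [0,0,0],"rotation": [0,0,0]},
    {"gripper": 0.5,"linear": [0,0,0],"rotation": [0,0,0]}
  ]
}}

```text
time: 7.45
tcp_pos: [0.538, 0.1755, 0.1613]
eef_rot: [180.0, -0.0, 80.9]
contact_force: [0.7, -0.9, -0.2]
finger_gap: 0.0095
```

Run:
```python
from h import *
s=env.sense(); print(s["time"],s["tcp_pos"],s["eef_rot"],s["contact_force"])
im2,k2=shot("wrist","w6"); t=np.array(s["tcp_pos"])
R=cv2.Rodrigues(np.array([0,0,np.radians(-9.)]))[0]
d=R.T@(np.array([.5361,.1684,.078])-t); print("hole in clip frame rel tcp",d,"need y -.0064")
cv2.imwrite("pics/w6c.png",cv2.resize(im2[200:380,240:400],(640,720))[:590,:,::-1])
```

```text
7.45 [0.5379827  0.17545213 0.16133261] [ 1.79996437e+02 -8.20667014e-04  8.09458692e+01] [ 0.68331875 -0.89363851 -0.17135515]
hole in clip frame rel tcp [-0.00075632 -0.00725983 -0.08333261] need y -.0064
```

View pics/w6c.png

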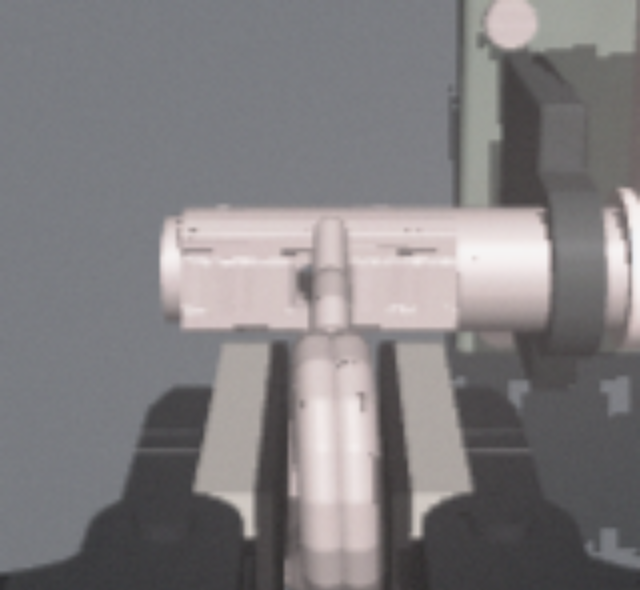

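>>> {"fn": "jog_arm", "kwargs": {
  "steps": [
    {"gripper": 0.5,"linear": [-0.09,-0.08,0],"rotation": [0,0,0]},
    {"gripper": 0.5,"linear": [0,0,-0.3],"rotation": [0,0,0]},
    {"gripper": 0.5,"linear": [0,0,-0.15],"rotation": [0,0,0]},
    {"gripper": 0.5,"linear": [0,0,-0.15],"rotation": [0,0,0]},
    {"gripper": 0.5,"linear": [0,0,-0.1],"rotation": [0,0,0]},
    {"gripper": 0.5,"linear": [0,0,0],"rotation": [0,0,0]}
  ]
}}

```text
time: 8.25
tcp_pos: [0.5371, 0.1748, 0.1552]
eef_rot: [180.0, -0.0, 81.0]
contact_force: [-1.6, -0.6, 6.2]
finger_gap: 0.0096
```

>>> {"fn": "jog_arm", "kwargs": {
  "steps": [
    {"gripper": 0.5,"linear": [-0.05,0,0],"rotation": [0,0,0]},
    {"gripper": 0.5,"linear": [0,0,0],"rotation": [0,0,0]}
  ]
}}

```text
time: 8.5
tcp_pos: [0.537, 0.1748, 0.1553]
eef_rot: [179.9, -0.0, 81.0]
contact_force: [-0.9, 0.6, 5.3]
finger_gap: 0.0092
```

>>> {"fn": "jog_arm", "kwargs": {
  "steps": [
    {"gripper": 0.5,"linear": [-0.05,0,0],"rotation": [0,0,0]},
    {"gripper": 0.5,"linear": [0,0,0],"rotation": [0,0,0]}
  ]
}}

```text
time: 8.75
tcp_pos: [0.5368, 0.1748, 0.1553]
eef_rot: [179.9, -0.0, 80.9]
contact_force: [-0.9, 1.0, 5.5]
finger_gap: 0.0096
```

>>> {"fn": "jog_arm", "kwargs": {
  "steps": [
    {"gripper": 0.5,"linear": [0,0.07,0],"rotation": [0,0,0]},
    {"gripper": 0.5,"linear": [0,0,0],"rotation": [0,0,0]}
  ]
}}

```text
time: 9.0
tcp_pos: [0.5368, 0.1752, 0.1552]
eef_rot: [179.9, 0.0, 80.9]
contact_force: [-0.0, -0.0, 5.2]
finger_gap: 0.0097
```

>>> {"fn": "jog_arm", "kwargs": {
  "steps": [
    {"gripper": 0.5,"linear": [0,0.07,0],"rotation": [0,0,0]},
    {"gripper": 0.5,"linear": [0,0,0],"rotation": [0,0,0]}
  ]
}}

```text
time: 9.25
tcp_pos: [0.5359, 0.1765, 0.1539]
eef_rot: [-180.0, -0.1, 81.0]
contact_force: [0.5, 1.3, -1.5]
finger_gap: 0.0098
```

Run:
```python
from h import *
k=load("s1"); p0=np.array([.5361,.1684,.078]); u0=proj("s",p0,k); R=cv2.Rodrigues(np.array([0,0,np.radians(-9.)]))[0]
print(u0,[(proj("s",p0+R@(np.eye(3)[i]*.001),k)-u0).round(3) for i in range(3)])
g=cv2.cvtColor(cv2.imread("pics/s1.png"),cv2.COLOR_BGR2GRAY); print(g[256:270,352:370])
```

```text
[358.10145028 261.66719392] [array([0.343, 0.186]), array([ 0.273, -0.195]), array([ 0.029, -0.345])]
[[125 115 125 114 114 114 114 113 113 114 114 116 116 115 114 114 115 116]
 [156 141 161 133 119 114 113 113 115 115 114 115 114 116 116 116 116 115]
 [178 177 184 165 146 130 119 114 114 115 116 116 116 115 116 117 115 115]
 [175 174 174 177 175 165 148 131 120 114 116 114 115 114 114 116 116 116]
 [166 176 176 183 175 172 160 154 147 133 119 114 116 117 115 115 113 116]
 [138 160 171 187 173 153 121 135 162 165 154 132 120 115 115 114 116 116]
 [111 115 138 160 166 151 128 112 136 182 193 161 121 125 115 114 115 117]
 [108 111 110 115 147 159 145 154 156 179 188 171 141 157 114 127 115 116]
 [105 107 112 110 114 119 118 172 161 176 177 177 177 183 141 157 127 115]
 [ 97 101 106 106 110 111 112 118 117 161 172 177 175 173 176 177 161 146]
 [ 97  97 100 101 105 107 110 111 112 124 145 163 165 153 161 169 177 181]
 [112 104  99  98  98 102 106 108 110 110 111 122 141 133 144 154 161 157]
 [114 114 111 105 101  99  99 103 104 109 111 111 115 119 126 135 140 116]
 [113 115 115 115 111 104  98  97 100 104 107 108 111 114 115 118 114  79]]
```

>>> {"fn": "jog_arm", "kwargs": {
  "steps": [
    {"gripper": 0.5,"linear": [0,0,-0.3],"rotation": [0,0,0]},
    {"gripper": 0.5,"linear": [0,0,-0.2],"rotation": [0,0,0]},
    {"gripper": 0.5,"linear": [0,0,0],"rotation": [0,0,0]}
  ]
}}

```text
time: 9.62
tcp_pos: [0.5362, 0.1765, 0.149]
eef_rot: [-180.0, -0.0, 81.0]
contact_force: [1.3, 3.3, -2.5]
finger_gap: 0.01
```

>>> {"fn": "jog_arm", "kwargs": {
  "steps": [
    {"gripper": 0.5,"linear": [0.03,0.05,0],"rotation": [0,0,0]},
    {"gripper": 0.5,"linear": [0,0,-0.2],"rotation": [0,0,0]},
    {"gripper": 0.5,"linear": [0,0,-0.2],"rotation": [0,0,0]},
    {"gripper": 0.5,"linear": [0,0,0],"rotation": [0,0,0]}
  ]
}}

```text
time: 10.12
tcp_pos: [0.5364, 0.1766, 0.1452]
eef_rot: [180.0, -0.0, 80.9]
contact_force: [1.3, 3.1, -0.6]
finger_gap: 0.0093
```

>>> {"fn": "jog_arm", "kwargs": {
  "steps": [
    {"gripper": 0.5,"linear": [0.03,0.08,0],"rotation": [0,0,0]},
    {"gripper": 0.5,"linear": [0,0,0],"rotation": [0,0,0]},
    {"gripper": 0.5,"linear": [0,0,0],"rotation": [0,0,0]}
  ]
}}

```text
time: 10.5
tcp_pos: [0.5365, 0.177, 0.1452]
eef_rot: [-180.0, 0.0, 80.9]
contact_force: [0.9, 0.2, -1.0]
finger_gap: 0.01
```

Lateral force gone; the leg is free in the hole. Going down.

>>> {"fn": "jog_arm", "kwargs": {
  "steps": [
    {"gripper": 0.5,"linear": [0,0,-0.2],"rotation": [0,0,0]},
    {"gripper": 0.5,"linear": [0,0,-0.2],"rotation": [0,0,0]},
    {"gripper": 0.5,"linear": [0,0,-0.2],"rotation": [0,0,0]},
    {"gripper": 0.5,"linear": [0,0,0],"rotation": [0,0,0]}
  ]
}}

```text
time: 11.0
tcp_pos: [0.5367, 0.1776, 0.1392]
eef_rot: [-180.0, -0.0, 81.0]
contact_force: [0.8, 1.6, -0.6]
finger_gap: 0.01
```

>>> {"fn": "jog_arm", "kwargs": {
  "steps": [
    {"gripper": 0.5,"linear": [0,0,-0.2],"rotation": [0,0,0]},
    {"gripper": 0.5,"linear": [0,0,-0.2],"rotation": [0,0,0]},
    {"gripper": 0.5,"linear": [0,0,0],"rotation": [0,0,0]}
  ]
}}

```text
time: 11.38
tcp_pos: [0.5375, 0.1781, 0.136]
eef_rot: [179.9, -0.1, 81.0]
contact_force: [0.7, 3.3, 4.0]
finger_gap: 0.0097
```

>>> {"fn": "jog_arm", "kwargs": {
  "steps": [
    {"gripper": 0.5,"linear": [0,0,-0.1],"rotation": [0,0,0]},
    {"gripper": 0.5,"linear": [0,0,-0.1],"rotation": [0,0,0]},
    {"gripper": 0.5,"linear": [0,0,0],"rotation": [0,0,0]}
  ]
}}

```text
time: 11.75
tcp_pos: [0.5378, 0.1782, 0.1348]
eef_rot: [179.8, -0.1, 81.0]
contact_force: [-0.7, 2.7, 8.7]
finger_gap: 0.0095
```

>>> {"fn": "jog_arm", "kwargs": {
  "steps": [
    {"gripper": 0.5,"linear": [0,0,-0.1],"rotation": [0,0,0]},
    {"gripper": 0.5,"linear": [0,0,0],"rotation": [0,0,0]}
  ]
}}

```text
time: 12.0
tcp_pos: [0.538, 0.1782, 0.1339]
eef_rot: [179.8, -0.1, 81.0]
contact_force: [-0.4, 2.4, 9.6]
finger_gap: 0.0097
```

>>> {"fn": "jog_arm", "kwargs": {
  "steps": [
    {"gripper": 0.5,"linear": [0,0,-0.1],"rotation": [0,0,0]},
    {"gripper": 0.5,"linear": [0,0,0],"rotation": [0,0,0]}
  ]
}}

```text
time: 12.25
tcp_pos: [0.5378, 0.178, 0.1318]
eef_rot: [179.9, -0.1, 81.0]
contact_force: [2.3, 4.1, 2.8]
finger_gap: 0.0095
```

>>> {"fn": "jog_arm", "kwargs": {
  "steps": [
    {"gripper": 0.5,"linear": [0,0,-0.1],"rotation": [0,0,0]},
    {"gripper": 0.5,"linear": [0,0,0],"rotation": [0,0,0]}
  ]
}}

```text
time: 12.5
tcp_pos: [0.537, 0.1779, 0.1301]
eef_rot: [180.0, -0.1, 81.0]
contact_force: [1.7, 4.1, -0.1]
finger_gap: 0.0104
```

>>> {"fn": "jog_arm", "kwargs": {
  "steps": [
    {"gripper": 0.5,"linear": [0,0,-0.1],"rotation": [0,0,0]},
    {"gripper": 0.5,"linear": [0,0,0],"rotation": [0,0,0]}
  ]
}}

```text
time: 12.75
tcp_pos: [0.5367, 0.1779, 0.129]
eef_rot: [-180.0, -0.1, 81.0]
contact_force: [1.9, 5.4, 0.3]
finger_gap: 0.0095
```

>>> {"fn": "jog_arm", "kwargs": {
  "steps": [
    {"gripper": 0.5,"linear": [0,0,-0.1],"rotation": [0,0,0]},
    {"gripper": 0.5,"linear": [0,0,0],"rotation": [0,0,0]}
  ]
}}

```text
time: 13.0
tcp_pos: [0.5366, 0.1779, 0.1279]
eef_rot: [-180.0, -0.1, 81.0]
contact_force: [1.4, 4.8, 0.4]
finger_gap: 0.0098
```

>>> {"fn": "jog_arm", "kwargs": {
  "steps": [
    {"gripper": 0.5,"linear": [0,0.06,-0.1],"rotation": [0,0,0]},
    {"gripper": 0.5,"linear": [0,0,0],"rotation": [0,0,0]}
  ]
}}

```text
time: 13.25
tcp_pos: [0.5364, 0.178, 0.1267]
eef_rot: [-180.0, 0.0, 81.0]
contact_force: [3.6, 3.8, -1.4]
finger_gap: 0.0098
```

>>> {"fn": "jog_arm", "kwargs": {
  "steps": [
    {"gripper": 0.5,"linear": [0,0,-0.1],"rotation": [0,0,0]},
    {"gripper": 0.5,"linear": [0,0,0],"rotation": [0,0,0]}
  ]
}}

```text
time: 13.5
tcp_pos: [0.5362, 0.1779, 0.1258]
eef_rot: [-179.9, 0.0, 80.9]
contact_force: [1.3, 5.7, -1.1]
finger_gap: 0.0096
```

>>> {"fn": "jog_arm", "kwargs": {
  "steps": [
    {"gripper": 0.5,"linear": [0,0,-0.1],"rotation": [0,0,0]},
    {"gripper": 0.5,"linear": [0,0,0],"rotation": [0,0,0]}
  ]
}}

```text
time: 13.75
tcp_pos: [0.5363, 0.1778, 0.125]
eef_rot: [-180.0, 0.0, 80.9]
contact_force: [1.4, 4.7, -1.0]
finger_gap: 0.0095
```

>>> {"fn": "jog_arm", "kwargs": {
  "steps": [
    {"gripper": 0.5,"linear": [0,0,-0.1],"rotation": [0,0,0]},
    {"gripper": 0.5,"linear": [0,0,-0.1],"rotation": [0,0,0]},
    {"gripper": 0.5,"linear": [0,0,0],"rotation": [0,0,0]}
  ]
}}

```text
time: 14.12
tcp_pos: [0.5363, 0.1776, 0.1228]
eef_rot: [-180.0, 0.0, 80.9]
contact_force: [0.6, 3.4, -2.9]
finger_gap: 0.0095
```

>>> {"fn": "jog_arm", "kwargs": {
  "steps": [
    {"gripper": 0.5,"linear": [0,0,-0.1],"rotation": [0,0,0]},
    {"gripper": 0.5,"linear": [0,0,-0.1],"rotation": [0,0,0]},
    {"gripper": 0.5,"linear": [0,0,0],"rotation": [0,0,0]}
  ]
}}

```text
time: 14.5
tcp_pos: [0.5365, 0.1777, 0.1211]
eef_rot: [-180.0, 0.0, 80.9]
contact_force: [-0.2, 3.3, -2.2]
finger_gap: 0.0096
```

>>> {"fn": "jog_arm", "kwargs": {
  "steps": [
    {"gripper": 0.5,"linear": [0,0,-0.1],"rotation": [0,0,0]},
    {"gripper": 0.5,"linear": [0,0,0],"rotation": [0,0,0]}
  ]
}}

```text
time: 14.75
tcp_pos: [0.5367, 0.1777, 0.1203]
eef_rot: [180.0, 0.0, 80.9]
contact_force: [0.8, 1.9, -0.8]
finger_gap: 0.0097
```

>>> {"fn": "jog_arm", "kwargs": {
  "steps": [
    {"gripper": 0.5,"linear": [0,0,-0.1],"rotation": [0,0,0]},
    {"gripper": 0.5,"linear": [0,0,0],"rotation": [0,0,0]}
  ]
}}

```text
time: 15.0
tcp_pos: [0.5365, 0.1775, 0.119]
eef_rot: [-180.0, 0.1, 80.9]
contact_force: [0.7, 2.1, -0.8]
finger_gap: 0.0096
```

>>> {"fn": "jog_arm", "kwargs": {
  "steps": [
    {"gripper": 0.5,"linear": [0,0,-0.1],"rotation": [0,0,0]},
    {"gripper": 0.5,"linear": [0,0,0],"rotation": [0,0,0]}
  ]
}}

```text
time: 15.25
tcp_pos: [0.5364, 0.1774, 0.1181]
eef_rot: [-180.0, 0.1, 80.9]
contact_force: [0.1, -0.4, -0.2]
finger_gap: 0.0097
```

Run:
```python
from h import *
s=env.sense(); print(s["time"],s["tcp_pos"],s["contact_force"])
im,k=shot("scene","s7"); im2,k2=shot("wrist","w7")
print(proj("s",np.array(s["tcp_pos"])-[.001,.0063,.0777],k))
a=cv2.resize(im[215:305,320:400],(480,540),interpolation=cv2.INTER_CUBIC); b=cv2.resize(im2[170:440,240:400],(320,540))
cv2.imwrite("pics/m7.png",np.hstack([a,b])[:,:,::-1])
```

```text
15.25 [0.53635149 0.1773785  0.1180949 ] [ 0.13301053 -0.39897637 -0.15395561]
[357.32771268 273.63274545]
```

View pics/m7.png

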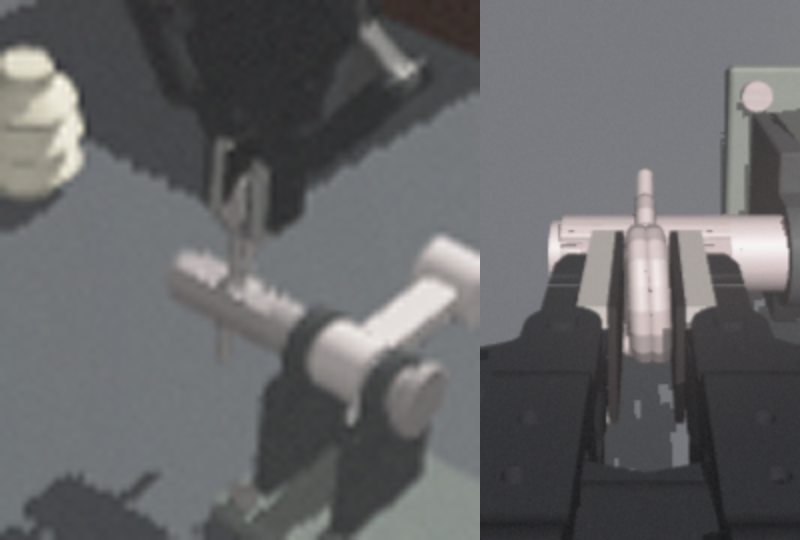

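>>> {"fn": "jog_arm", "kwargs": {
  "steps": [
    {"gripper": 0.5,"linear": [0,0,-0.05],"rotation": [0,0,0]},
    {"gripper": 0.5,"linear": [0,0,-0.04],"rotation": [0,0,0]},
    {"gripper": 0.5,"linear": [0,0,0],"rotation": [0,0,0]}
  ]
}}

```text
time: 15.72
tcp_pos: [0.5365, 0.1778, 0.1175]
eef_rot: [-180.0, 0.0, 80.9]
contact_force: [-0.7, -0.3, 0.7]
finger_gap: 0.0097
```

>>> {"fn": "jog_arm", "kwargs": {
  "steps": [
    {"gripper": 0.5,"linear": [0,0,-0.06],"rotation": [0,0,0]},
    {"gripper": 0.5,"linear": [0,0,0],"rotation": [0,0,0]}
  ]
}}

```text
time: 15.98
tcp_pos: [0.5367, 0.1779, 0.1171]
eef_rot: [180.0, 0.0, 80.9]
contact_force: [-0.8, -0.8, 3.7]
finger_gap: 0.0094
```

>>> {"fn": "jog_arm", "kwargs": {
  "steps": [
    {"gripper": 0.5,"linear": [0,0,-0.06],"rotation": [0,0,0]},
    {"gripper": 0.5,"linear": [0,0,0],"rotation": [0,0,0]}
  ]
}}

```text
time: 16.23
tcp_pos: [0.5369, 0.1779, 0.1169]
eef_rot: [180.0, -0.0, 80.9]
contact_force: [-1.7, -1.6, 6.5]
finger_gap: 0.01
```

>>> {"fn": "jog_arm", "kwargs": {
  "steps": [
    {"gripper": 0.5,"linear": [0,0,-0.04],"rotation": [0,0,0]},
    {"gripper": 0.5,"linear": [0,0,0],"rotation": [0,0,0]}
  ]
}}

```text
time: 16.48
tcp_pos: [0.5369, 0.1779, 0.1168]
eef_rot: [179.9, -0.0, 80.9]
contact_force: [-2.7, -1.5, 8.0]
finger_gap: 0.01
```

>>> {"fn": "jog_arm", "kwargs": {
  "steps": [
    {"gripper": 0.5,"linear": [0,0,0.12],"rotation": [0,0,0]},
    {"gripper": 1.5,"linear": [0,0,0],"rotation": [0,0,0]},
    {"gripper": 3.0,"linear": [0,0,0],"rotation": [0,0,0]},
    {"gripper": 4.0,"linear": [0,0,0],"rotation": [0,0,0]},
    {"gripper": 4.0,"linear": [0,0,0],"rotation": [0,0,0]},
    {"gripper": 4.0,"linear": [0,0,1.5],"rotation": [0,0,0]},
    {"gripper": 4.0,"linear": [0,0,3],"rotation": [0,0,0]},
    {"gripper": 4.0,"linear": [0,0,4],"rotation": [0,0,0]},
    {"gripper": 4.0,"linear": [0,-3,3],"rotation": [0,0,0]},
    {"gripper": 4.0,"linear": [0,-4,0],"rotation": [0,0,0]},
    {"gripper": 4.0,"linear": [0,0,0],"rotation": [0,0,0]}
  ]
}}

```text
time: 17.85
tcp_pos: [0.537, 0.1061, 0.2338]
eef_rot: [179.9, -0.0, 80.8]
contact_force: [-0.6, 0.3, -0.4]
finger_gap: 0.0398
```

Run:
```python
from h import *
s=env.sense(); print(s["time"],s["tcp_pos"],s["contact_force"],s["finger_gap"])
im,k=shot("scene","s8"); im2,k2=shot("wrist","w8"); u,v=proj("w",[.537,.17,.1],k2).astype(int); print(u,v)
o=np.array([.5361,.1684,0]);R=cv2.Rodrigues(np.array([0,0,np.radians(-9.)]))[0]
for z,y in((.126,.007),(.040,0),(.046,.0145)): print(z,proj("s",o+R@[0,y,z],k).round(1), proj("w",o+R@[0,y,z],k2).round(1))
a=cv2.resize(im[215:305,320:400],(480,540),interpolation=cv2.INTER_CUBIC)
v=max(v-70,0); b=cv2.resize(im2[v:v+135,u-40:u+40],(320,540)); print(v)
cv2.imwrite("pics/m8.png",np.hstack([a,b])[:,:,::-1])
```

```text
17.85 [0.5369514  0.10607999 0.23378947] [-0.62456021  0.34233414 -0.44468087] 0.03981874775912034
307 153
0.126 [361.5 243.3] [304.6 145.7]
0.04 [357.  274.5] [309.4 154.9]
0.046 [361.1 269.7] [308.9 137.3]
83
```

View pics/m8.png

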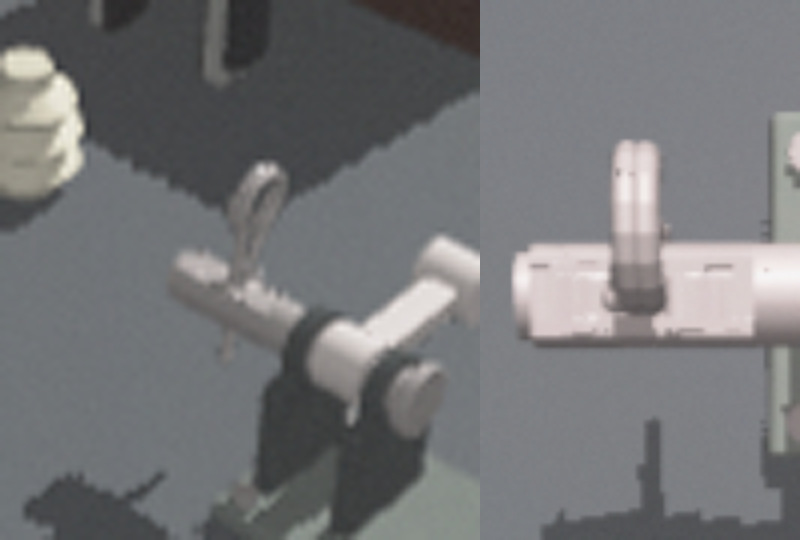

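Run:
```python
from h import *
k2=load("w8"); o=np.array([.5361,.1684,0]);R=cv2.Rodrigues(np.array([0,0,np.radians(-9.)]))[0]
c=R.T@(k2[1][:3,3]-o)
a=[]
for v in(118,160.5):
    d=R.T@ray("w",(306,v),k2)[1]; a.append(np.arctan2(d[2],d[1]))
m=np.mean(a); w=abs(a[0]-a[1])/2; D=.014/np.sin(w); print("coil y,z",c[1:]+D*np.array([np.cos(m),np.sin(m)]),"y at z=.112",c[1]+(.112-c[2])/np.tan(m), "width-dist",D)
s=env.sense(); print(s["joint_vel"],s["contact_force"]); env.hand_in()
```

```text
coil y,z [0.01123049 0.10350557] y at z=.112 0.011021395727568929 width-dist 0.25490010269435387
[ 1.18432312  0.68874778 -0.28037784 -0.36037022 -0.04859617 -0.04762365] [ 0.44798414  0.54252664 -0.63263774]
the job is handed in; nothing more can be done
```

The clip is out of its block and locked on the smaller grey stand's pin. I let go, backed the arm away and handed the job in at about 18 s of the 58 s.

- **Finding the hole:** I first measured it in the wrist picture. The straight leg touched the flat at about 6 N. A small sideways feel then let it drop into the hole.
- **Pressing home:** The push peaked at about 9.6 N at my last reading in each move, then fell below zero as the nip passed the shank. The hard stop came about 0.2 mm past the height I had predicted, and I pressed it with 8 N. I saw no force above 10 N.
- **After release:** The last scene and wrist pictures show the clip upright, with its leg tip below the pin where I expected it. The gripper was clear, with no contact force.

**Checks that disagreed or were not made:**
- My last estimate of the coil centre was about 11 mm to the side of the pin's axis, where 7 mm is nominal. That could be a slight lean of the clip within the hole's play, or camera and hole-position error.
- The bow around the shank could not be seen directly; I infer the snap from the forces and the depth.
- I did not compare the bystanders' positions before and after. No move went near them.

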